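Sort the washed cutlery into the organiser bins

TASK

Sort the four washed things on the drying mat into the wooden organiser: put each one - fork, knife, teaspoon and peeler - into the bin that already holds one of its kind, lying down inside the bin. Leave the mug standing where it is.

Things in the scene. Friction and masses are not known exactly. Their poses are not given: they have to be found in the camera images.
- fork: Silver dinner fork lying on the ribbed green drying mat (4 mm thick, on the worktop), 208 (x) x 28 (y, at the tines) x 16 mm high, 40 g. Origin: centre of its length and width, at its underside; x along its length. Grasp it low, across y, at the middle of its length (its solid shape is a smooth hull, about 21 mm wide there, wider than the shank looks).
- knife: Steak knife with a brown wooden handle with brass rivets and a steel blade, lying flat on the drying mat, 215 (x) x 20 (y) x 13 mm high, 60 g. Origin: middle of its length, at its underside; the handle (107 mm long, 19 wide, 13 high) reaches to -x, the blade (3 mm thick, 5 to 8 mm above the mat) to +x. Grasp it across y on the handle, about 30 mm from the origin to -x.
- teaspoon: Silver teaspoon lying on the drying mat (4 mm thick), 132 (x) x 28 (y) x 11 mm high, 20 g. Origin: centre of its length and width, at its underside; x along its length, the bowl at +x. Its solid shape is a smooth hull, wider than the shank looks and thin at its sides: grasp it low, across y, where the shank meets the bowl, 25 mm from the origin to +x (20 to 28 mm wide).
- peeler: Vegetable peeler with a dark blue handle and a short steel end, lying on the drying mat, 170 (x) x 25 (y) x 18 mm high, 80 g. Origin: centre of its length and width, at its underside; the handle (105 mm long, up to 25 wide, 17 high) reaches from 85 mm on -x to 20 mm on +x, the thin steel end (14 wide, 6 high) on to +x. Grasp it across y on the handle, about 30 mm from the origin to -x.
- fork_bin: Light-wood organiser bin in which one silver fork lies loose, lengthwise (up to 16 mm high). The four bins are alike, fixed side by side in a low tray in any order: open boxes, outside 244 (x) x 86 (y) x 50 mm high, walls and floor 4 mm, inside 236 x 78 mm. Origin: centre of its underside, 4 mm below the inner floor; x along its length, z up.
- knife_bin: Light-wood organiser bin in which one wooden-handled knife lies loose, lengthwise (up to 13 mm high). The four bins are alike, fixed side by side in a low tray in any order: open boxes, outside 244 (x) x 86 (y) x 50 mm high, walls and floor 4 mm, inside 236 x 78 mm. Origin: centre of its underside, 4 mm below the inner floor; x along its length, z up.
- teaspoon_bin: Light-wood organiser bin in which one silver teaspoon lies loose, lengthwise (up to 11 mm high). The four bins are alike, fixed side by side in a low tray in any order: open boxes, outside 244 (x) x 86 (y) x 50 mm high, walls and floor 4 mm, inside 236 x 78 mm. Origin: centre of its underside, 4 mm below the inner floor; x along its length, z up.
- peeler_bin: Light-wood organiser bin in which one blue-handled peeler lies loose, lengthwise (up to 18 mm high). The four bins are alike, fixed side by side in a low tray in any order: open boxes, outside 244 (x) x 86 (y) x 50 mm high, walls and floor 4 mm, inside 236 x 78 mm. Origin: centre of its underside, 4 mm below the inner floor; x along its length, z up.
- mug: Green and white mug standing loose on the worktop behind the work, between the organiser and the egg box, 78 mm across (116 with its handle), 101 mm high, 280 g. Origin: centre of its underside, z up. It is to be left alone.

How it is judged (in metres and radians):
At the end, for the whole second after the job is handed in: Each of the four lies released and at rest in the bin of its kind: origin within 110 mm lengthwise and 40 mm crosswise of the bin's centre, at most 34 mm above its underside, level lengthwise within 0.2 rad (not propped on a wall). The mug stands upright within 50 mm of its start (x of fork in the frame of fork_bin between -0.11 and 0.11 m and y of fork in the frame of fork_bin between -0.04 and 0.04 m and z of fork in the frame of fork_bin below 0.034 m and angle between fork's own x axis and vertical between 1.37 and 1.77 rad and linear speed of each of fork, knife, teaspoon, peeler below 0.03 m/s and x of knife in the frame of knife_bin between -0.11 and 0.11 m and y of knife in the frame of knife_bin between -0.04 and 0.04 m and z of knife in the frame of knife_bin below 0.034 m and angle between knife's own x axis and vertical between 1.37 and 1.77 rad and x of teaspoon in the frame of teaspoon_bin between -0.11 and 0.11 m and y of teaspoon in the frame of teaspoon_bin between -0.04 and 0.04 m and z of teaspoon in the frame of teaspoon_bin below 0.034 m and angle between teaspoon's own x axis and vertical between 1.37 and 1.77 rad and x of peeler in the frame of peeler_bin between -0.11 and 0.11 m and y of peeler in the frame of peeler_bin between -0.04 and 0.04 m and z of peeler in the frame of peeler_bin below 0.034 m and angle between peeler's own x axis and vertical between 1.37 and 1.77 rad and distance of mug from where it was at the start of the episode below 0.05 m and angle between mug's own z axis and vertical below 0.2 rad); the robot touches nothing.
It fails at once if the mug is knocked over (angle between mug's own z axis and vertical above 0.6 rad).
It also fails if it takes over 88 s, if anything falls off the work surface, if the arm or the gripper's body presses on something with over 40 N, if the wrist force passes 120 N, or if a joint passes its speed limit or range.

ROBOT

A 6-joint arm with a two-finger parallel gripper is mounted at the origin on a cart in front of the work surface, level with it; the furniture and walls round the work are solid. World frame = base frame: x ahead of the robot, y to its left, z up, the work surface at z = 0. Lengths are in mm, angles in rad, forces in N, time in s.
With the tool pointing down it reaches from about 275 to 825 mm from the base axis. Payload 5.2 kg.
Tool frame: the origin (TCP) lies at the very end of the fingers, on their centre line; the grasp point (between the pads) lies 19 mm behind it; z points along the fingers, y is the line along which they close (so a half turn about z gives the same grasp; the last joint's range is limited). The gripper opens to 93 mm and grips with 3 to 60 N. Pads are 15 mm wide; open, the fingers measure 128 mm over their backs; the gripper's body (75 mm by 188 mm) begins 65 mm behind the grasp point.
Start: joints at [1.079, 0.259, 1.535, -0, 1.348, -0.203], TCP at [156.619, 527.234, 218.653] pointing down, gripper open.
Joint ranges: [-3.14, 3.14], [-0.91, 2.08], [0.19, 2.58], [-1.22, 4.36], [0.22, 2.71], [-3.12, 3.12]. Speed limits (rad/s): [2.57, 2.57, 3.14, 3.14, 3.14, 3.14].

INTERFACE

Orientations are given as [roll, pitch, yaw] about the fixed x, y, z axes, in that order (R = Rz(yaw) Ry(pitch) Rx(roll)).
In Python, from bench import robot gives the robot as it stands. The module is installed in compiled form; this text tells all that it offers. Calls block until the motion is done:
- robot.move_ptp(position, orientation): joint-space move of the TCP to a pose.
- robot.move_linear(position, ori=None, speed=150, f_stop=None): straight line of the TCP; ori=None keeps the orientation; speed is the mean speed in mm/s. With f_stop (N) it stops when the force on the tool has changed by that much, and returns True; else False.
- robot.move_j(angles): joint-space move.
- robot.move_gripper(opening): opening from 0.0 (shut) to 1.0 (fully open); the grip force is fixed at half the most; returns when the fingers have stopped.
- robot.sleep(seconds).
- robot.inverse_kinematics(position, orientation): joint angles nearest the present ones, or None.
- robot.get_image(name): name is "scene" or "top" or "wrist"; returns a dict with "img" (384x512x3 uint8, blue, green, red), "fovy" (degrees; the focal length in pixels is half the picture's height over the tangent of half this angle, whatever the lens; pixels are square), "cx", "cy" (the principal point, pixels), "k1" (the pictures are not rectified: a ray, as slopes to the right and down, at radius r is drawn at 1 + k1 r^2 times it, then the intrinsics apply), "eye" and "orientation" of the camera in the world. Camera axes: x right, y down, z forward; pixel columns grow to the right and rows downward; lengths in mm; the calibration is good to about 2 mm. A picture is of the moment at which its call begins. There is no depth.
A pose or a line that the arm cannot do raises robot.MotionError and nothing moves.
- robot.hand_in(): hands the job in; it is judged then, once.
Readings, each from a call of its own:
- robot.current_t(): time.
- robot.current_qpos(): joint angles.
- robot.current_joint_vel(): joint speeds.
- robot.current_joint_efforts(): joint torques, N m.
- robot.current_tcp_pos(): TCP position.
- robot.current_eef_rot(): TCP orientation.
- robot.current_contact_force(): force on the tool from outside, world axes, zero at the start.
- robot.current_ft_torque(): the same for the moment, N m.
- robot.current_gripper_width(): opening from 0.0 (shut) to 1.0 (fully open).
- robot.current_finger_force(): force on a finger pad.
Only numpy, scipy, OpenCV 4.12 (cv2) and the standard library are available. Lean on these libraries where they do the work, as an engineer would, in place of code of your own. Each camera call takes 0.05 s, during which the arm holds its last target. There are 200 camera calls.

## Working session

There is one attempt and no reset: what is moved stays moved. The work goes in short steps, each a Python script; the robot and the scene stay as the last script left them, time stands still between calls to the robot, and variables do not carry over. Pictures are saved under pics/ and viewed, at most 14 in all, crops included, and the job is handed in when it is done.

```bash
mkdir -p pics
cat > h.py <<'E'
from bench import robot
import numpy as np, cv2
from scipy.spatial.transform import Rotation as Ro
def rot(o):
    o=np.array(o,float)
    return o if o.shape==(3,3) else Ro.from_euler('xyz',o).as_matrix() if o.shape==(3,) else Ro.from_quat(o).as_matrix()
def cam(name,fn=None):
    c=robot.get_image(name)
    if fn: cv2.imwrite('pics/'+fn,c['img'])
    f=c['img'].shape[0]/2/np.tan(np.radians(c['fovy'])/2)
    c['f']=f; c['R']=rot(c['orientation']); c['eye']=np.array(c['eye'],float)
    return c
def ray(c,u,v):
    d=np.array([(u-c['cx'])/c['f'],(v-c['cy'])/c['f']]); s=d.copy()
    for _ in range(30): s=d/(1+c['k1']*(s@s))
    r=c['R']@np.array([s[0],s[1],1]); return r/np.linalg.norm(r)
def onz(c,u,v,z):
    r=ray(c,u,v); return c['eye']+r*(z-c['eye'][2])/r[2]
def proj(c,p):
    q=c['R'].T@(np.array(p,float)-c['eye']); s=q[:2]/q[2]; s=s*(1+c['k1']*(s@s))
    return s*c['f']+[c['cx'],c['cy']]
def tri(c1,p1,c2,p2):
    a,b=ray(c1,*p1),ray(c2,*p2); t=np.linalg.lstsq(np.c_[a,-b],c2['eye']-c1['eye'],rcond=None)[0]
    x,y=c1['eye']+a*t[0],c2['eye']+b*t[1]; return (x+y)/2,np.linalg.norm(x-y)
E
python3 - <<'E'
from h import *
for n in("scene","top","wrist"):
    c=cam(n,n+'0.png'); print(n,c['eye'],c['orientation'],c['f'],c['cx'],c['cy'],c['k1'])
    np.save('pics/'+n+'0.npy',c,allow_pickle=True)
print(robot.current_t(),robot.current_eef_rot())
E
```

```text
scene [ 123.81353684 -723.4502333   688.10230591] [-2.21990691 -0.01080578 -0.49646011] 354.4620021857319 255.12689995490325 196.37061236045983 0.008850702954286666
top [ 402.75251302   30.88445935 1368.8744193 ] [-3.06176523 -0.01656499 -1.56777436] 496.7121767346398 262.0466498403953 194.30930818141945 -0.09307210710072349
wrist [ 93.61022863 545.19560014 384.75137638] [2.89907391e+00 2.18328916e-03 1.28123229e+00] 317.8501077497184 256.3878708044943 186.71917353379632 -0.07560254448834652
0.15 [-3.14022011e+00 -2.56226251e-04  2.85281397e+00]
```

View pics/top0.png

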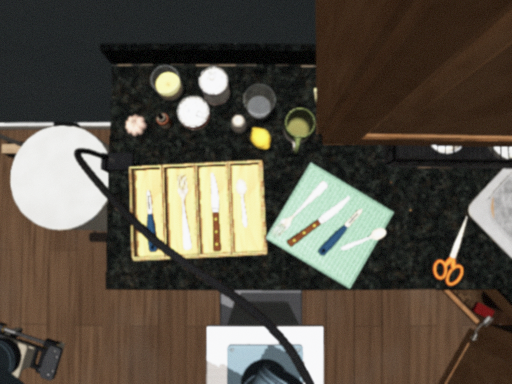

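View pics/scene0.png

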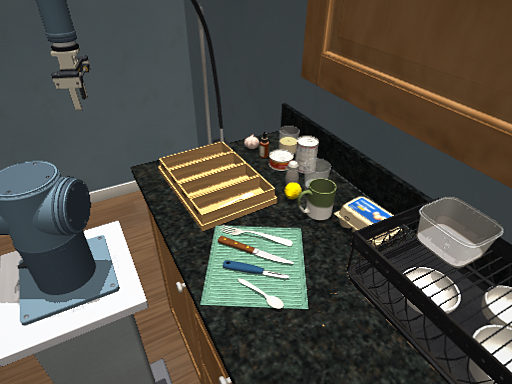

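The top view shows the bins (130-267, 160-260), left to right: peeler, fork, knife, teaspoon. The mat (270-392, 165-287) holds the fork (302,208), knife (318,220), peeler (341,232) and spoon (364,239). A black lamp arc crosses overhead, so I'll measure its height as well as the items.

```bash
cat > seg.py <<'E'
from h import *
def items(c,box):
    im=c['img']; x0,y0,x1,y1=box
    hsv=cv2.cvtColor(im,cv2.COLOR_BGR2HSV)
    g=((hsv[...,0]>62)&(hsv[...,0]<95)&(hsv[...,1]>38)).astype(np.uint8)
    b=np.zeros_like(g); b[y0:y1,x0:x1]=1; g*=b
    g=cv2.morphologyEx(g,cv2.MORPH_OPEN,np.ones((2,2)))
    cs,_=cv2.findContours(g,0,2); k=max(cs,key=cv2.contourArea)
    hull=cv2.convexHull(k); m=np.zeros_like(g); cv2.fillPoly(m,[hull],1)
    m=cv2.erode(m,np.ones((3,3)),iterations=2)
    o=m*(1-g)
    n,l,st,ce=cv2.connectedComponentsWithStats(o)
    return hull,[(l==i) for i in range(1,n) if st[i,4]>60]
E
python3 - <<'E'
from seg import *
C={n:np.load('pics/'+n+'0.npy',allow_pickle=True).item() for n in('top','scene')}
for n,box in(('top',(262,155,400,295)),('scene',(195,220,315,315))):
    c=C[n]; hull,its=items(c,box); vis=c['img'].copy()
    q=cv2.minAreaRect(np.array([onz(c,*p[0],4)[:2] for p in hull],np.float32)); print(n,'mat',q)
    for m in its:
        v,u=np.nonzero(m); P=np.array([onz(c,a,b,10)[:2] for a,b in zip(u,v)],np.float32)
        print(len(u),(u.mean().round(),v.mean().round()),np.array(cv2.minAreaRect(P)[0]).round(1),np.round(cv2.minAreaRect(P)[1],1),round(cv2.minAreaRect(P)[2],1), c['img'][m].mean(0).round())
        vis[m]=(0,0,255)
    x0,y0,x1,y1=box
    cv2.imwrite(f'pics/seg_{n}.png',cv2.resize(np.hstack([c['img'][y0:y1,x0:x1],vis[y0:y1,x0:x1]]),None,fx=2.8,fy=2.8,interpolation=cv2.INTER_CUBIC))
# lamp: scene ray at (190,0)->top pixels
c=C['scene'];r=ray(c,190,1)
for t in range(1000,2600,200):
    p=c['eye']+r*t; print(p.round(),proj(C['top'],p).round())
# lamp arc top pixels at given heights
for px in((262,328),(150,240),(105,190)):
    print(px,[onz(C['top'],*px,z)[:2].round() for z in(400,700,1000)])
print([onz(C['top'],u,v,450).round() for u,v in((317,135),(317,10),(510,140))])
E
```

```text
top mat ((443.6553955078125, -191.01255798339844), (280.5422668457031, 218.64666748046875), 59.03077697753906)
2818 (np.float64(313.0), np.float64(214.0)) [ 465.8 -138.3] [142.3 194.5] 57.1 [205. 223. 203.]
458 (np.float64(343.0), np.float64(231.0)) [ 407.9 -214.1] [ 36.6 170.1] 50.3 [166. 161. 136.]
scene mat ((430.28216552734375, -182.41468811035156), (274.83123779296875, 246.81915283203125), 59.05764389038086)
355 (np.float64(258.0), np.float64(236.0)) [ 473.1 -101.2] [ 30.7 206.3] 45.5 [201. 212. 204.]
489 (np.float64(252.0), np.float64(251.0)) [ 441.7 -151.3] [ 27.2 215.2] 37.2 [116. 138. 161.]
443 (np.float64(252.0), np.float64(270.0)) [ 414.7 -209.3] [ 27.5 168.9] 48.5 [134. 115.  87.]
289 (np.float64(265.0), np.float64(295.0)) [ 389.8 -273.6] [ 28.2 126.7] 23.0 [227. 234. 233.]
[451. 210. 542.] [147. 204.]
[517. 397. 513.] [ 46. 168.]
[582. 584. 484.] [-43. 135.]
[647. 770. 455.] [-119.  106.]
[713. 957. 425.] [-182.   82.]
[ 778. 1144.  396.] [-234.   62.]
[ 844. 1330.  367.] [-274.   45.]
[ 909. 1517.  338.] [-304.   33.]
(262, 328) [array([222.,  14.]), array([278.,  19.]), array([334.,  25.])]
(150, 240) [array([390., 233.]), array([394., 170.]), array([398., 108.])]
(105, 190) [array([487., 324.]), array([461., 233.]), array([435., 142.])]
[array([589., -87., 450.]), array([836., -90., 450.]), array([ 584., -465.,  450.])]
```

The scene view segmentation separates all four items; the top one merges three, so it needs a better mask. The lamp arc passes near (480, 293, 528), so I'll check the arm's elbow geometry against it and see what the wrist camera shows.

```bash
python3 - <<'E'
from h import *
A=[];b=[]
for r in range(300,800,50):
  for z in(20,150,300):
    q=robot.inverse_kinematics([0.0+r,0,z],[np.pi,0,0])
    if q is None: continue
    a,c=q[1],q[1]+q[2]
    # r = a0 + L1 s(a)+e1 c(a)+L2 s(c)+e2 c(c)
    A.append([1,0,np.sin(a),np.cos(a),np.sin(c),np.cos(c)]);b.append(r)
    A.append([0,1,np.cos(a),-np.sin(a),np.cos(c),-np.sin(c)]);b.append(z)
s=np.linalg.lstsq(np.array(A),np.array(b),rcond=None); print(s[0].round(1),s[1])
k=s[0]
for p in((450,260,80),(450,190,80),(450,110,80),(450,50,80),(450,-150,80),(450,190,150)):
    for yaw in (0,np.pi/2):
        q=robot.inverse_kinematics(p,[np.pi,0,yaw]); 
        if q is None: print(p,yaw,None);continue
        el=[k[0]+k[2]*np.sin(q[1]),k[2]*np.cos(q[1])]
        print(p,yaw,np.round(q,2),'elbow r,dz',np.round(el))
E
grep -n . /dev/null
python3 - <<'E'
import cv2
a=cv2.imread('pics/wrist0.png');t=cv2.imread('pics/top0.png')[150:300,255:405]
cv2.imwrite('pics/mix.png',cv2.hconcat([cv2.resize(a,(400,300)),cv2.resize(t,(300,300),interpolation=cv2.INTER_CUBIC)]))
E
```

```text
[  14.5 -136.9  521.4    3.1  423.5   56. ] [57.19788541]
(450, 260, 80) 0 [ 0.31  0.34  1.79 -0.    1.01  1.88] elbow r,dz [190. 491.]
(450, 260, 80) 1.5707963267948966 [ 0.31  0.34  1.79 -0.    1.01  0.31] elbow r,dz [190. 491.]
(450, 190, 80) 0 [ 0.17  0.29  1.87 -0.    0.98  1.74] elbow r,dz [165. 499.]
(450, 190, 80) 1.5707963267948966 [ 0.17  0.29  1.87 -0.    0.98  0.17] elbow r,dz [165. 499.]
(450, 110, 80) 0 [-0.    0.25  1.92 -0.    0.96  1.57] elbow r,dz [145. 505.]
(450, 110, 80) 1.5707963267948966 [-0.    0.25  1.92 -0.    0.96 -0.  ] elbow r,dz [145. 505.]
(450, 50, 80) 0 [-0.14  0.24  1.95 -0.    0.96  1.43] elbow r,dz [137. 507.]
(450, 50, 80) 1.5707963267948966 [-0.14  0.24  1.95 -0.    0.96 -0.14] elbow r,dz [137. 507.]
(450, -150, 80) 0 [-0.56  0.27  1.9  -0.    0.97  1.01] elbow r,dz [154. 502.]
(450, -150, 80) 1.5707963267948966 [-0.56  0.27  1.9   0.    0.97 -0.56] elbow r,dz [154. 502.]
(450, 190, 150) 0 [ 0.17  0.21  1.78 -0.    1.15  1.74] elbow r,dz [123. 510.]
(450, 190, 150) 1.5707963267948966 [ 0.17  0.21  1.78 -0.    1.15  0.17] elbow r,dz [123. 510.]
```

View pics/mix.png

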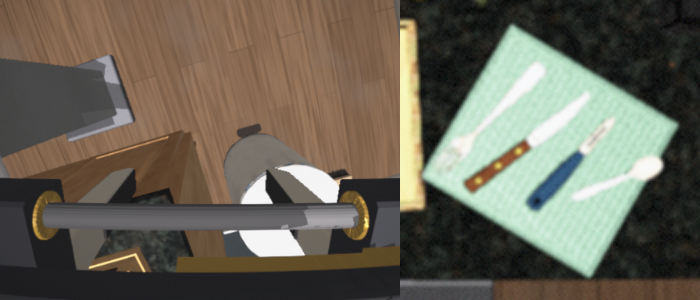

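View pics/seg_scene.png

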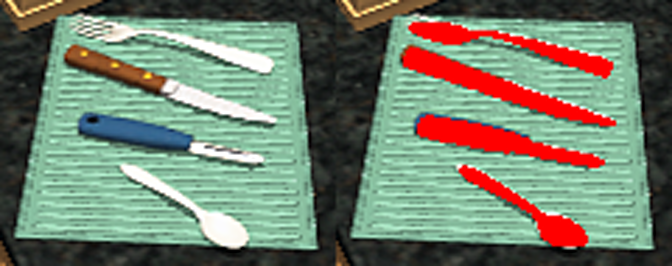

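The wrist view at the start shows only floor and cart, and in it the gripper hides rows below about 225. The enlarged top crop shows the four items clearly separated, and so does the scene crop, so I'll take two wrist views above the mat for precise positions and heights.

Run:
```python
from h import *
t0=robot.current_t()
robot.move_ptp([360,-130,320],[np.pi,0,0]); c=cam('wrist','w1.png'); np.save('pics/w1.npy',c,allow_pickle=True)
robot.move_ptp([360,-250,320],[np.pi,0,0]); d=cam('wrist','w2.png'); np.save('pics/w2.npy',d,allow_pickle=True)
print(t0,robot.current_t(),c['eye'],d['eye'])
cv2.imwrite('pics/w12.png',np.vstack([c['img'][:270],d['img'][:270]]))
```

```text
0.15 3.2667 [ 426.68878435 -130.14003653  486.7477155 ] [ 426.59032442 -251.08206189  486.28312055]
```

View pics/w12.png

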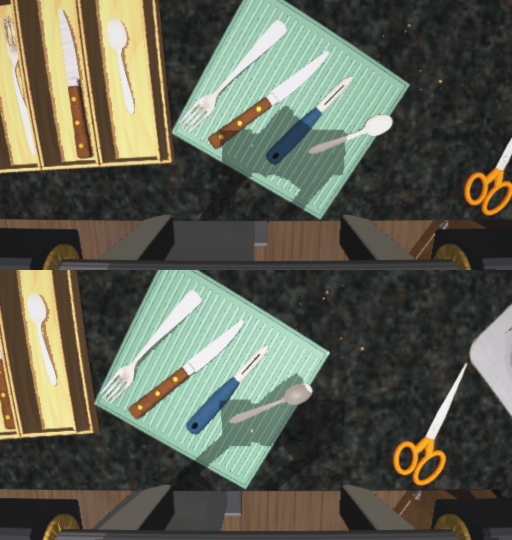

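Both wrist views show all four items in full: in w1 the fork is at (235,75), the knife at (268,100), the peeler at (308,120) and the spoon at (350,133). The gripper casts a shadow but hides nothing, so I'll segment by colour ratios.

```bash
cat > meas.py <<'E'
from h import *
def masks(c,seeds,rmax=222):
    im=cv2.GaussianBlur(c['img'],(3,3),0).astype(float); B,G,R=im[...,0],im[...,1],im[...,2]
    mat=(G>R*1.13)&(G>B*1.02)&(G>40)
    hsv=cv2.cvtColor(c['img'],cv2.COLOR_BGR2HSV)
    big=cv2.morphologyEx((mat&(np.arange(384)[:,None]<rmax)).astype(np.uint8),cv2.MORPH_OPEN,np.ones((3,3)))
    k=max(cv2.findContours(big,0,2)[0],key=cv2.contourArea)
    q=cv2.convexHull(k); m=np.zeros_like(big); cv2.fillPoly(m,[q],1); m=cv2.erode(m,np.ones((3,3)))
    o=cv2.morphologyEx(m*(1-mat.astype(np.uint8)),cv2.MORPH_OPEN,np.ones((2,2)))
    n,l,st,ce=cv2.connectedComponentsWithStats(o)
    return [max(((l==i) for i in range(1,n) if st[i,4]>100 and np.hypot(*(ce[i]-s))<40),key=lambda z:-np.hypot(*(np.argwhere(z).mean(0)[::-1]-s)),default=None) for s in seeds]
def axis(c,m,z):
    v,u=np.nonzero(m); P=np.array([onz(c,a,b,z)[:2] for a,b in zip(u,v)])
    mu=P.mean(0); d=np.linalg.svd(P-mu,full_matrices=False)[2][0]
    if d[0]<0:d=-d   # +x side = far end
    s=(P-mu)@d; w=(P-mu)@np.array([-d[1],d[0]])
    return mu,d,s,w
E
python3 - <<'E'
from meas import *
c,d=[np.load(f'pics/w{i}.npy',allow_pickle=True).item() for i in(1,2)]
N=['fork','knife','peeler','spoon']
S1=np.array([[235,75],[268,100],[308,120],[350,133]]);S2=S1+[-80,0]
M1,M2=masks(c,S1),masks(d,S2)
vis=[]
for cc,M in((c,M1),(d,M2)):
    v=cc['img'].copy()
    for m in M:
        if m is not None: v[m]=(0,0,255)
    vis.append(v[:225])
cv2.imwrite('pics/m12.png',np.vstack(vis))
for n,a,b in zip(N,M1,M2):
    if a is None or b is None: print(n,a is None,b is None);continue
    E=[]
    for cc,m in((c,a),(d,b)):
        mu,dr,s,w=axis(cc,m,10)
        ends=[mu+dr*s.min(),mu+dr*s.max()]
        E.append([proj(cc,[*e,10]) for e in ends]+[proj(cc,[*mu,10])])
        mid=(ends[0]+ends[1])/2
        print(n,m.sum(),'mid',mid.round(1),'len',round(np.ptp(s),1),'wid',round(np.ptp(w),1),'yaw',round(np.degrees(np.arctan2(dr[1],dr[0])),1))
    for k in range(3): p,e=tri(c,E[0][k],d,E[1][k]); print('   ',p.round(1),round(e,1))
E
```

```text
fork 1696 mid [470.6 -96.3] len 205.6 wid 27.5 yaw -45.0
fork 1675 mid [470.5 -96.2] len 206.3 wid 26.9 yaw -44.9
    [397.7 -23.8  10.8] 0.4
    [ 543.4 -169.    10.3] 0.3
    [475.3 -99.5   4.5] 1.5
knife 1919 mid [ 437.3 -149.7] len 215.6 wid 23.6 yaw -53.1
knife 1922 mid [ 437.4 -149.1] len 216.0 wid 23.2 yaw -53.1
    [372.9 -63.9  12.8] 0.0
    [ 501.9 -235.5   11.4] 0.1
    [ 434.2 -145.     8.6] 0.8
peeler 1489 mid [ 409.4 -209.6] len 170.6 wid 25.0 yaw -43.2
peeler 1510 mid [ 409.5 -208.9] len 171.6 wid 24.6 yaw -43.5
    [ 348.1 -151.    15.4] 0.1
    [ 471.6 -267.8   10.5] 0.1
    [ 402.8 -202.9   10.5] 0.7
spoon 781 mid [ 386.  -269.9] len 130.7 wid 28.5 yaw -66.4
spoon 827 mid [ 386.5 -271. ] len 130.7 wid 29.3 yaw -66.5
    [ 359.5 -210.7    5.3] 0.6
    [ 412.2 -331.7    5.3] 0.5
    [ 388.4 -278.9    0.6] 1.1
```

View pics/m12.png

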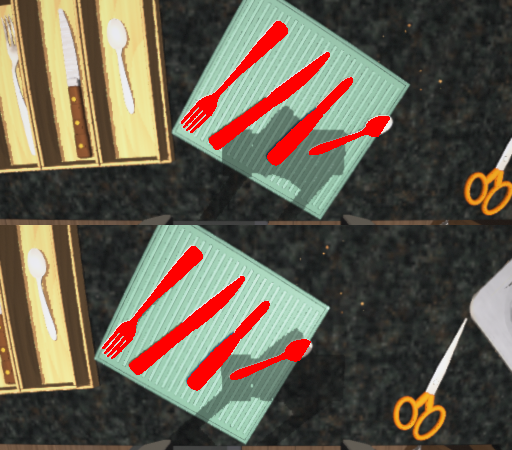

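All four are cleanly masked. The measured lengths of 206, 216, 171 and 131 mm match the text, and heights of about 5-15 mm fit items lying on a 4 mm mat. Next I'll measure the bins with the wrist camera and check lamp clearance from the scene view.

Run:
```python
from h import *
robot.move_ptp([345,90,300],[np.pi,0,0]); c=cam('wrist'); np.save('pics/w3.npy',c,allow_pickle=True); s=cam('scene'); t=cam('top')
robot.move_ptp([345,190,300],[np.pi,0,0]); d=cam('wrist'); np.save('pics/w4.npy',d,allow_pickle=True); s2=cam('scene')
print(robot.current_t(),c['eye'],d['eye'])
cv2.imwrite('pics/w34.png',np.vstack([c['img'][:260],d['img'][:260]]))
h=lambda i:cv2.resize(i,(384,288))
cv2.imwrite('pics/st.png',np.vstack([np.hstack([h(s['img']),h(t['img'])]),np.hstack([h(s2['img']),h(cam('top')['img'])])]))
```

```text
5.2833 [411.66192547  89.13875501 467.07886355] [411.76966732 189.54099874 466.47363532]
```

View pics/w34.png

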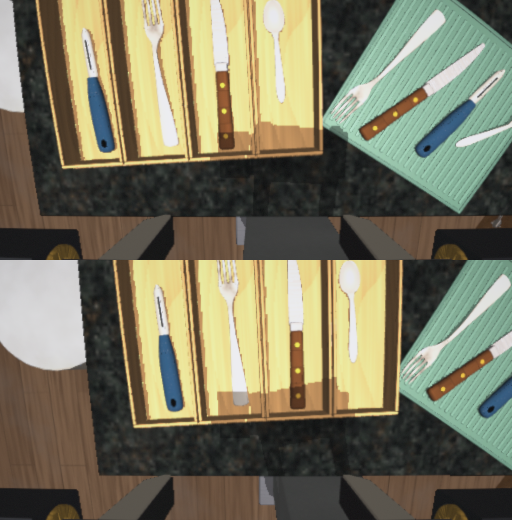

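View pics/st.png

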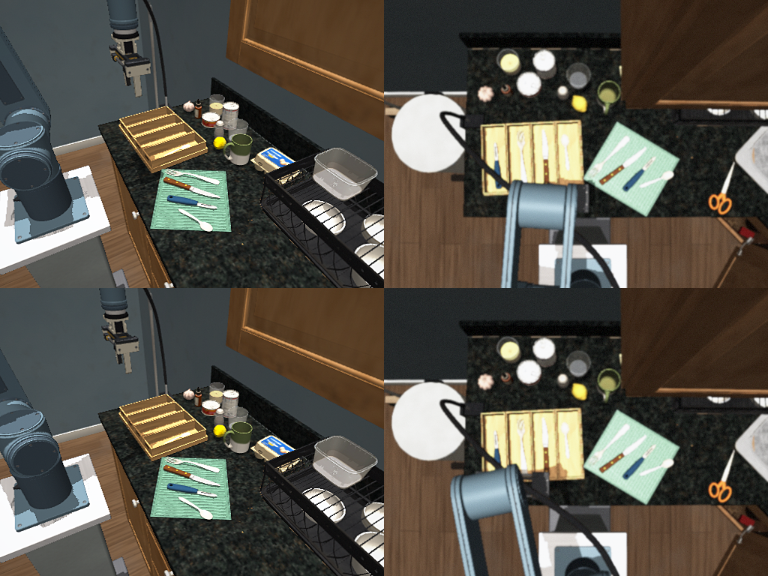

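The wrist views show the bins in order peeler, fork, knife and teaspoon, with rim corners near (63,167) and (322,152) in the upper view. In the top view the arm covers the black arc, so I need the arc's height. I'll estimate it from the line's apparent width, and measure the organiser at the same time.

Run:
```python
from h import *
t=np.load('pics/top0.npy',allow_pickle=True).item(); s=np.load('pics/scene0.npy',allow_pickle=True).item()
print(robot.current_contact_force(),robot.current_tcp_pos())
# width of dark line perpendicular in top (over light backgrounds) & scene
g=cv2.cvtColor(t['img'],cv2.COLOR_BGR2GRAY).astype(float); gs=cv2.cvtColor(s['img'],cv2.COLOR_BGR2GRAY).astype(float)
def width(g,p,n):
    p=np.array(p,float);n=np.array(n)/np.hypot(*n)
    k=np.arange(-12,12,.25);q=(p+k[:,None]*n).astype(np.float32)
    v=cv2.remap(g.astype(np.float32),q[:,0].copy(),q[:,1].copy(),1).ravel()
    th=(v.min()+np.median(np.r_[v[:12],v[-12:]]))/2; i=v.argmin();a=i
    while a>0 and v[a]<th:a-=1
    b=i
    while b<len(v)-1 and v[b]<th:b+=1
    return (b-a)*.25, (p+k[(a+b)//2]*n).round(1), round(v.min())
for p,n in(((95,178),(-.7,.7)),((150,238),(-.7,.7)),((190,264),(-.5,.85)),((215,281),(-.5,.85)),((262,328),(-.7,.6)),((275,345),(-.8,.5))):
    w,m,mn=width(g,p,n); print('top',m,w,mn)
for p in((192,10),(203,60),(213,110)): print('scene',width(gs,p,(1,.15)))
for px in((95,178),(150,240),(190,265),(215,281),(262,328),(285,365)):
    out=[]
    for z in(500,550,600,650,700,800,900):
        P=onz(t,*px,z); out.append((z,P[:2].round().tolist(),proj(s,P).round().tolist()))
    print(px,out)
for z in(0,200,400,525): print(z,[proj(s,[x,y,z]).round() for x,y in((500,340),(470,340))])
cv2.imwrite('pics/tz.png',cv2.resize(t['img'][140:384,70:310],None,fx=2.4,fy=2.4,interpolation=cv2.INTER_CUBIC))
```

```text
[ 0.41079935 -0.1094333  -0.08541993] [345.33295312 188.93125048 299.91473563]
top [ 94.5 178.5] 7.0 30
top [151.6 236.4] 11.25 29
top [188.7 266.2] 18.25 22
top [218.  275.8] 8.25 23
top [267.9 323. ] 8.75 30
top [282.6 340.2] 6.25 32
scene (np.float64(5.5), array([198.2,  10.9]), 10)
scene (np.float64(4.0), array([212.4,  61.4]), 18)
scene (np.float64(3.75), array([218.9, 110.9]), 18)
(95, 178) [(500, [500.0, 312.0], [195.0, 11.0]), (550, [494.0, 296.0], [194.0, -9.0]), (600, [489.0, 280.0], [192.0, -30.0]), (650, [483.0, 264.0], [190.0, -55.0]), (700, [478.0, 248.0], [188.0, -82.0]), (800, [466.0, 215.0], [183.0, -146.0]), (900, [455.0, 183.0], [177.0, -228.0])]
(150, 240) [(500, [391.0, 212.0], [168.0, 22.0]), (550, [392.0, 202.0], [167.0, -1.0]), (600, [393.0, 191.0], [166.0, -25.0]), (650, [393.0, 181.0], [164.0, -53.0]), (700, [394.0, 170.0], [162.0, -83.0]), (800, [395.0, 150.0], [158.0, -154.0]), (900, [397.0, 129.0], [152.0, -245.0])]
(190, 265) [(500, [349.0, 142.0], [159.0, 30.0]), (550, [352.0, 135.0], [158.0, 5.0]), (600, [355.0, 129.0], [157.0, -22.0]), (650, [358.0, 1
[... 456 characters left out ...]
.0, 49.0]), (550, [250.0, 17.0], [122.0, 20.0]), (600, [259.0, 18.0], [121.0, -12.0]), (650, [268.0, 19.0], [120.0, -47.0]), (700, [278.0, 19.0], [118.0, -86.0]), (800, [296.0, 21.0], [116.0, -175.0]), (900, [315.0, 23.0], [112.0, -285.0])]
(285, 365) [(500, [176.0, -24.0], [90.0, 59.0]), (550, [189.0, -21.0], [90.0, 27.0]), (600, [203.0, -18.0], [89.0, -8.0]), (650, [216.0, -14.0], [89.0, -46.0]), (700, [229.0, -11.0], [89.0, -87.0]), (800, [255.0, -5.0], [88.0, -182.0]), (900, [281.0, 1.0], [86.0, -299.0])]
0 [array([205., 162.]), array([198., 164.])]
200 [array([201., 110.]), array([192., 112.])]
400 [array([195.,  47.]), array([186.,  48.])]
525 [array([191.,  -0.]), array([181.,   0.])]
```

View pics/tz.png

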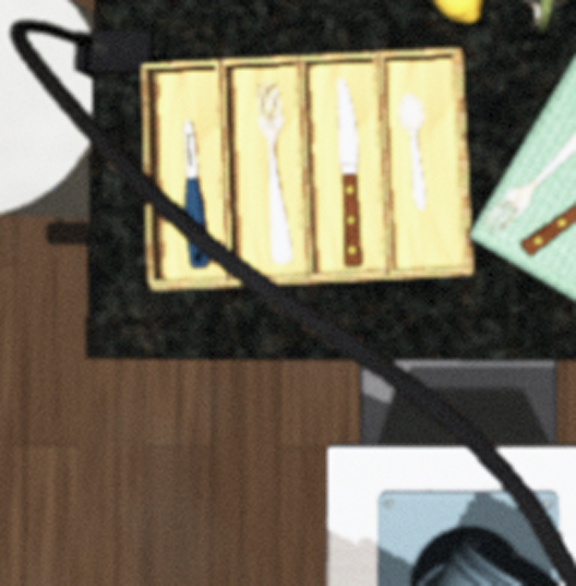

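The arc is about 14 mm thick and seems to sit at roughly 550-700 mm. I'll zoom in on where the arm and the arc cross in a fresh top view, and check the joint efforts for contact.

Run:
```python
from h import *
t=cam('top'); np.save('pics/t5.npy',t,allow_pickle=True)
cv2.imwrite('pics/t5.png',cv2.resize(t['img'][140:384,70:310],None,fx=2.4,fy=2.4,interpolation=cv2.INTER_CUBIC))
print(robot.current_joint_efforts(),robot.current_qpos(),robot.current_joint_vel(),robot.inverse_kinematics([345,190,300],[np.pi,0,0]))
```

```text
[ 2.58861110e-01 -2.49303013e+01 -2.98892730e+01  8.72664474e-03
 -7.92855816e-02 -9.07055160e-03] [ 2.15610636e-01 -8.12108473e-02  1.71645399e+00 -3.62029074e-04
  1.50642518e+00  1.78844185e+00] [-0.00255038 -0.00351486  0.00029944  0.00268214  0.00102704  0.00377459] [ 2.18231177e-01 -8.09037706e-02  1.71612575e+00 -4.44089210e-16
  1.50637067e+00  1.78902750e+00]
```

View pics/t5.png

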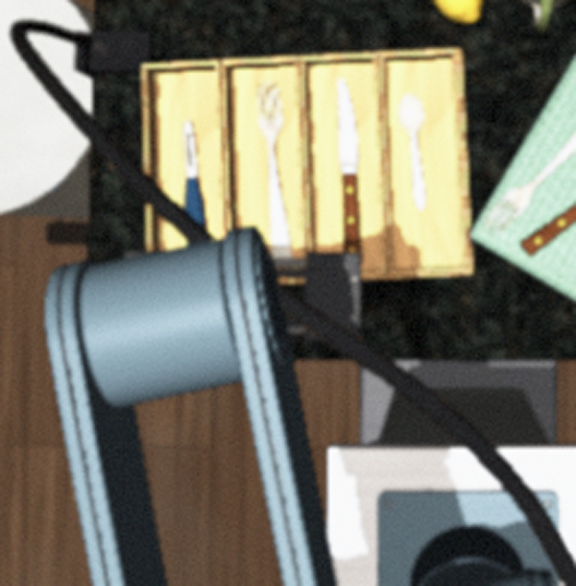

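The arm's wrist drum covers the arc, and the tool column has already passed through every point where the arc could be. The efforts stayed at about zero, so the arc doesn't obstruct the arm. Next: organiser corners from both wrist views and the top view.

Run:
```python
from h import *
L=lambda n:np.load(f'pics/{n}.npy',allow_pickle=True).item()
c,d,t=L('w3'),L('w4'),L('top0')
def hull(c,box,op):
    x0,y0,x1,y1=box; im=cv2.cvtColor(c['img'],cv2.COLOR_BGR2HSV)
    m=((im[...,0]>8)&(im[...,0]<35)&(im[...,1]>50)&(im[...,2]>110)).astype(np.uint8); b=np.zeros_like(m);b[y0:y1,x0:x1]=1;m*=b
    m=cv2.morphologyEx(m,cv2.MORPH_CLOSE,np.ones((9,9))); m=cv2.morphologyEx(m,cv2.MORPH_OPEN,np.ones((op,op)))
    k=max(cv2.findContours(m,0,2)[0],key=cv2.contourArea); h=cv2.convexHull(k)
    return cv2.approxPolyDP(h,4,True)[:,0]
H=[hull(c,(35,0,330,175),3),hull(d,(105,0,410,175),3)]
print(H[0].tolist(),H[1].tolist()); ht=hull(t,(124,155,275,266),3); print(ht.tolist())
def pick(h,a): return h[np.argmin(np.hypot(*(h-a).T))]
A=[]
for a,b in(((63,167),(133,167)),((322,152),(400,152))):
    p,e=tri(c,pick(H[0],a),d,pick(H[1],b)); A.append(p); print('near corner',p.round(1),round(e,1))
print('near len',np.hypot(*(A[1]-A[0])[:2]),'yaw deg',np.degrees(np.arctan2((A[0]-A[1])[1],(A[0]-A[1])[0]))-90)
for z in(50,):
    for a in((130,166),(264,160),(267,256),(133,261)): print('top',pick(ht,a),onz(t,*pick(ht,a).astype(float),z).round(1))
    print('w3 near',[onz(c,*pick(H[0],a).astype(float),z).round(1) for a in((63,167),(322,152))])
for n,a,b in(('div pe/fo',(122,162),(197,162)),('fo/kn',(187,158),(264,158)),('kn/sp',(254,155),(333,155))): print(n,onz(c,*a,50).round(1),onz(d,*b,50).round(1))
```

```text
[[320, 0], [322, 153], [62, 168], [36, 0]] [[402, 0], [396, 154], [133, 166], [113, 0]]
[[262, 161], [266, 254], [132, 259], [130, 166]]
near corner [337.  353.6  52.7] 1.5
near corner [354.2   1.7  49.1] 1.1
near len 352.35269699401243 yaw deg 2.8038608289934928
top [130 166] [583.  363.9  50. ]
top [262 161] [597.9   9.7  50. ]
top [266 254] [350.1  -1.6  50. ]
top [132 259] [335.1 353.   50. ]
w3 near [array([335.7, 355.4,  50. ]), array([354.9,   1.9,  50. ])]
div pe/fo [343.4 269.4  50. ] [342.4 267.8  50. ]
fo/kn [348.3 180.8  50. ] [347.7 178.8  50. ]
kn/sp [352.1  91.8  50. ] [351.9  87.4  50. ]
```

The organiser measures 353 x 248 mm with its rim at about 50 mm and a yaw of 2.8°. Its centre is about (468, 182.5) and the bin pitch is 88.5 mm, all of which fits the text. I'll do the fork first.

```bash
cat > act.py <<'E'
from h import *
Y=np.radians(2.8); C=np.array([468,182.5]); ex=np.array([np.cos(Y),np.sin(Y)]); ey=np.array([-ex[1],ex[0]])
IT={'fork':((470.5,-96.3),-45.0,0,44.3,46),'knife':((437.3,-149.4),-53.1,-30,-44.3,46),
    'spoon':((385.9,-271.2),-66.5,25,-132.9,56),'peeler':((409.5,-209.3),-43.3,-30,132.9,48)}
def bin_xy(n,dx=0,dy=0): return C+ex*(IT[n][2]+dx)+ey*(IT[n][3]+dy)
def pick(n,low=3):
    (o,yaw,g,_,w)=IT[n]; yaw=np.radians(yaw); p=np.array(o)+g*np.array([np.cos(yaw),np.sin(yaw)])
    R=[np.pi,0,yaw]
    robot.move_ptp([*p,70],R); robot.move_gripper(w/93)
    robot.move_linear([*p,20],speed=120); st=robot.move_linear([*p,low],speed=35,f_stop=5)
    z=robot.current_tcp_pos()[2]
    if st: robot.move_linear([*p,z+1],speed=30)
    robot.move_gripper(0); print(n,'touch',st,'z',round(z,1),'width mm',round(robot.current_gripper_width()*93,1),'F',robot.current_finger_force())
    robot.move_linear([*p,150],speed=180)
    print(' lifted width',round(robot.current_gripper_width()*93,1),'t',round(robot.current_t(),1))
def place(n,dx=0,dy=0,low=9):
    p=bin_xy(n,dx,dy); w=robot.current_gripper_width()*93
    robot.move_ptp([*p,150],[np.pi,0,Y]); robot.move_linear([*p,75],speed=150)
    st=robot.move_linear([*p,low],speed=60,f_stop=4); print(n,'stop',st,robot.current_tcp_pos().round(1))
    robot.move_gripper((w+11)/93); robot.sleep(.3)
    robot.move_linear([*p,130],speed=120); print(' t',round(robot.current_t(),1))
E
python3 - <<'E'
from act import *
pick('fork')
cv2.imwrite('pics/k1.png',np.hstack([cam('wrist')['img'],cam('scene')['img']])[:, :1024][::1])
i=cv2.imread('pics/k1.png'); cv2.imwrite('pics/k1.png',cv2.resize(i,(800,300)))
E
```

```text
fork touch True z 4.3 width mm 23.7 F 29.992737339690052
 lifted width 24.0 t 10.5
```

View pics/k1.png

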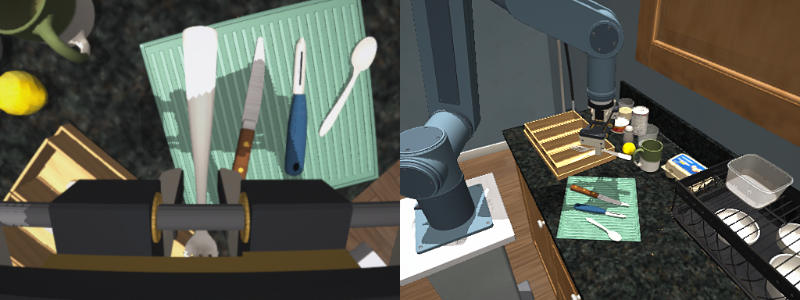

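The fork is held square and the mat was touched at z = 4.3, as expected; the other items haven't moved. I'll place the fork and pick the knife.

Run:
```python
from act import *
place('fork'); c=cam('wrist')
pick('knife'); d=cam('scene')
cv2.imwrite('pics/k2.png',cv2.resize(np.hstack([c['img'],d['img']]),(800,300)))
```

```text
fork stop True [464.6 226.5  25.2]
 t 15.0
knife touch True z 4.3 width mm 18.4 F 29.94340807199478
 lifted width 18.6 t 19.6
```

View pics/k2.png

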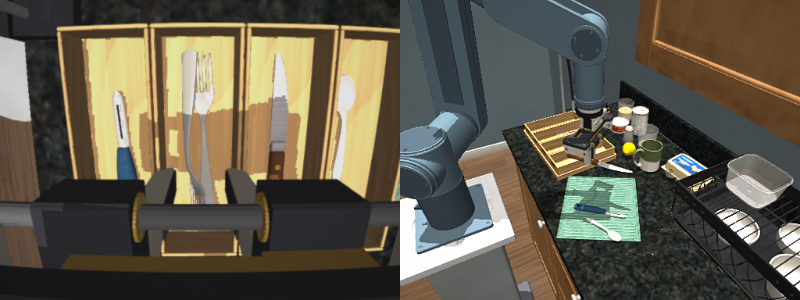

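Both forks lie in the fork bin, and the knife is held at 18.6 mm width. Next: place the knife and pick the teaspoon.

Run:
```python
from act import *
place('knife'); c=cam('wrist')
pick('spoon'); d=cam('wrist')
cv2.imwrite('pics/k3.png',cv2.resize(np.hstack([c['img'],d['img']]),(800,300)))
```

```text
knife stop True [439.5 136.8  23.3]
 t 24.0
spoon touch True z 4.3 width mm 23.2 F 29.791061889218327
 lifted width 23.4 t 29.2
```

View pics/k3.png

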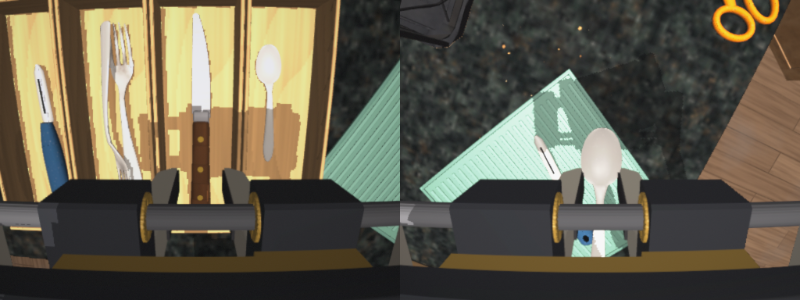

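The knife lies lengthwise in its bin, stacked squarely on the other one, and the spoon is held straight. I'll place the spoon, then do the peeler and take final pictures.

Run:
```python
from act import *
place('spoon'); pick('peeler')
w=robot.current_gripper_width()*93
if w>12:
    place('peeler')
robot.move_ptp([330,150,300],[np.pi,0,0]); c=cam('wrist'); d=cam('scene')
cv2.imwrite('pics/k4.png',np.hstack([cv2.resize(c['img'],(400,300)),cv2.resize(d['img'][120:300,130:370],(400,300),interpolation=cv2.INTER_CUBIC)]))
print(robot.current_t())
```

```text
spoon stop True [499.   51.2  21.3]
 t 33.9
peeler touch True z 4.3 width mm 21.8 F 29.98995892703533
 lifted width 22.3 t 38.2
peeler stop True [431.6 313.7  26.1]
 t 43.2
44.325
```

View pics/k4.png

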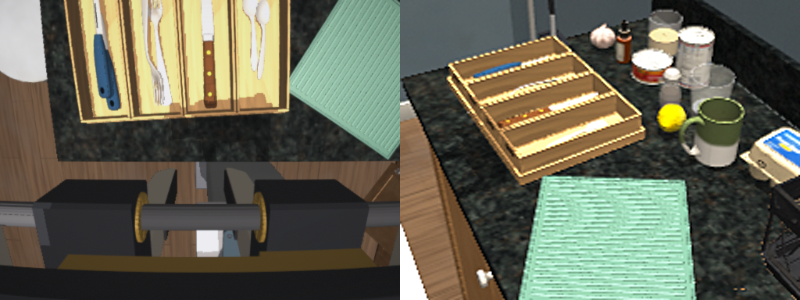

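All four bins now hold a pair, and the mug and mat are undisturbed. One numeric check before handing in: the heights of the two peeler handles, from two wrist positions.

Run:
```python
from h import *
def blobs(c):
    h=cv2.cvtColor(c['img'],cv2.COLOR_BGR2HSV); m=((h[...,0]>95)&(h[...,0]<125)&(h[...,1]>110)&(h[...,2]>50)).astype(np.uint8); m[225:]=0
    m=cv2.morphologyEx(m,cv2.MORPH_OPEN,np.ones((3,3)))
    n,l,st,ce=cv2.connectedComponentsWithStats(m); r=[]
    for i in range(1,n):
        if st[i,4]<120: continue
        P=np.argwhere(l==i)[:,::-1].astype(float); mu=P.mean(0); d=np.linalg.svd(P-mu,full_matrices=False)[2][0]; d*=np.sign(d[1]); s=(P-mu)@d
        r.append((mu,mu+d*s.min(),mu+d*s.max(),len(P)))
    return sorted(r,key=lambda a:a[0][0])
robot.move_ptp([300,170,300],[np.pi,0,0]); c=cam('wrist')
robot.move_ptp([300,270,300],[np.pi,0,0]); d=cam('wrist')
a,b=blobs(c),blobs(d); print([(x[0].round(),x[3]) for x in a],[(x[0].round(),x[3]) for x in b])
for x,y in zip(a,b): print([tuple(tri(c,x[k],d,y[k])[0].round(1)) for k in range(3)])
print(robot.current_t())
```

```text
[(array([148.,  70.]), 1707)] [(array([223.,  70.]), 1607)]
[(np.float64(416.9), np.float64(313.9), np.float64(25.3)), (np.float64(479.3), np.float64(321.3), np.float64(36.4)), (np.float64(354.1), np.float64(306.5), np.float64(15.8))]
45.175
```

The two handles merge into one blob, so that check doesn't settle the tilt. I'll match patches between the two views to get heights along the peelers.

Run:
```python
from h import *
robot.move_ptp([370,200,300],[np.pi,0,0]); robot.sleep(.2); c=cam('wrist')
robot.move_ptp([370,250,300],[np.pi,0,0]); robot.sleep(.2); d=cam('wrist')
np.save('pics/w8.npy',c,allow_pickle=True);np.save('pics/w9.npy',d,allow_pickle=True)
hs=cv2.cvtColor(c['img'],cv2.COLOR_BGR2HSV); h=6
for X in range(350,580,15):
    row=[]
    for Yy in range(280,350,6):
        yb=Yy+(X-350)*.049
        u,v=proj(c,[X,yb,25]).round().astype(int)
        if not(h<u<505 and h<v<215): continue
        hh,ss,vv=hs[v,u]; kind='b' if 95<hh<125 and ss>100 else 's' if ss<70 and vv>90 else None
        if not kind: continue
        u2,v2=proj(d,[X,yb,25]).round().astype(int)
        w=d['img'][v2-h-3:v2+h+4,max(0,u2-h-14):u2+h+15]; r=cv2.matchTemplate(w,c['img'][v-h:v+h+1,u-h:u+h+1],cv2.TM_CCOEFF_NORMED)
        _,mx,_,(px,py)=cv2.minMaxLoc(r)
        if mx<.93: continue
        q=[0.,0.]
        for k,(dx,dy) in enumerate(((1,0),(0,1))):
            if 0<=py-dy and py+dy<r.shape[0] and 0<=px-dx and px+dx<r.shape[1]:
                l,m0,rr=r[py-dy,px-dx],r[py,px],r[py+dy,px+dx]; q[k]=.5*(l-rr)/(l-2*m0+rr)
        p,e=tri(c,(u,v),d,(max(0,u2-h-14)+h+px+q[0],v2-3+py+q[1]))
        if e<3: row.append(f'{kind}({p[1]:.0f},{p[2]:.0f})')
    print(X,' '.join(row))
print(robot.current_t())
```

```text
350 
365 b(300,17) b(313,17)
380 b(317,29) b(322,30)
395 b(310,34) b(315,37) b(322,33)
410 b(302,18) b(322,32)
425 b(310,40) b(324,31)
440 b(308,27) b(315,42)
455 b(310,22)
470 b(321,31) b(325,34)
485 s(316,26) s(321,30)
500 
515 
530 s(317,33) s(322,34)
545 s(323,31)
560 
575 
46.475
```

The upper peeler is close to level: its top is at z of about 30-34 mm from x = 380 to 545, and its underside is well below 34 mm. Handing in.

```bash
python3 -c "
from bench import robot
print(robot.hand_in())"
```

```text
the job is handed in; nothing more can be done
None
```

The fork, knife, teaspoon and peeler each lie in the bin of their kind, the mug wasn't touched, and the job was handed in at about 46.5 s of the 88 s allowed; the hand-in call returned no verdict.

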